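Gauge a tube bend with radius leaves

ROBOT

A 6-joint arm with a two-finger parallel gripper is mounted at the origin on a cart in front of the work surface, level with it; the furniture and walls round the work are solid. World frame = base frame: x ahead of the robot, y to its left, z up, the work surface at z = 0. Lengths are in m, angles in degrees, forces in N, time in s.
With the tool pointing down it reaches from about 0.35 to 0.975 m from the base axis. Payload 7.1 kg.
Tool frame: the origin (TCP) lies at the very end of the fingers, on their centre line; the grasp point (between the pads) lies 19 mm behind it (ctrl.grip_point_offset is the z of the grasp point in the tool frame, in m); z points along the fingers, y is the line along which they close (so a half turn about z gives the same grasp; the last joint's range is limited). The gripper opens to 88 mm and grips with 3 to 60 N. Pads are 20 mm wide; open, the fingers measure 115 mm over their backs; the gripper's body (75 mm by 178 mm) begins 61 mm behind the grasp point.
Start: joints at [-68.812, 24.242, 93.386, -0, 62.372, -1.089], TCP at [0.237, -0.578, 0.223] pointing down, gripper open.
Joint ranges: [-172.04, 172.04], [-51.8, 120.97], [4.93, 147.93], [-75.15, 255.16], [6.16, 154.13], [-145.62, 145.62]. Speed limits (degrees/s): [136.94, 136.94, 172.46, 180, 180, 180].

INTERFACE

Orientations are given as [roll, pitch, yaw] about the fixed x, y, z axes, in that order (R = Rz(yaw) Ry(pitch) Rx(roll)).
In Python, from bench import ctrl gives the robot as it stands.
- The arm moves only by the shell command python3 -m pendant 'ROWS'. ROWS is text: rows parted by semicolons, each of 7 numbers parted by spaces: the finger opening in mm, from 0 to 87.8, then the shift along the tool's x, y, z each as a share of 0.6 m, from -1 to 1, then the turn, a rotation vector about the tool's x, y, z each as a share of 180 degrees, from -1 to 1. A call has 1 to 12 rows; each row shifts and turns the commanded pose from where the row before left it, along the tool's axes as they then stand; what a row does not reach is not made up. A row lasts 1/8 s, in which the tool goes at most 62.5 mm and 10.7 degrees, less where a joint would pass 70% of its speed; a pose out of reach is approached as far as the arm can. A call with a number of a shift or a turn outside -1 to 1 is refused whole. A call with a gripper value outside its range is refused whole. The fingers move at their own pace and stop on an object; the grip force is fixed at half the most. Time passes only in rows, so rows that do not move let the fingers close. It gives the time, the measured TCP pose, the force, the opening and the grip force at its end, in the units of the state.
- ctrl.get_obs(): the state, without advancing time (a new reading comes with each control period).
- ctrl.grab_frame(name): name is "side" or "top"; returns a dict with "frame" (400x640x3 uint8, red, green, blue), "mtx" (3x3 intrinsics, pixels), "R" (3x3) and "t" (3): a world point X has camera coordinates R X + t. Camera axes: x right, y down, z forward; pixel columns grow to the right and rows downward; lengths in m; the calibration is good to about 2 mm. A picture is of the moment at which its call begins. There is no depth.
- ctrl.finish_job(): hands the job in; it is judged then, once.
The state is a dict: "clock": time; "joint_positions": joint angles; "qd": joint speeds; "joint_efforts": joint torques, N m; "ee_pos": TCP position; "tool_rot": TCP orientation; "force": force on the tool from outside, world axes, zero at the start; "moment": the same for the moment, N m; "gripper_width": finger opening in m; "gripper_force": force on a finger pad.
Only numpy, scipy, OpenCV 4.12 (cv2) and the standard library are available. Lean on these libraries where they do the work, as an engineer would, in place of code of your own. Each camera call takes 0.05 s, during which the arm holds its last target. There are 200 camera calls.

TASK

The tube bend clamped on the white board has lost its size mark: find which of the three radius leaves on the orange mat fits it. Bring that leaf's concave end square against the straight leaning leg of the bend, so that it sits on the tube all round without rocking, and hold it pressed lightly there for a second; then lay that leaf down flat on the white board beside the bend so the fitter sees the size. Any other leaf stays off the board, lying on the bench or mat, and the tub, marker and lolly moulds are left where they are.

Things in the scene. Friction and masses are not known exactly. Their poses are not given: they have to be found in the camera images.
- bend_38: bend of 38 mm tube, immovable: round steel foot (96 across, 8 high) with a clamp; origin at centre of the foot's underside, z up. The tube rises, then leans 30 degrees from vertical towards this frame's -x. It stands on the white or the green board (both 12 mm thick); only the bend on the white board is to be gauged
- bend_51: bend of 51 mm tube, immovable: round steel foot (96 across, 8 high) with a clamp; origin at centre of the foot's underside, z up. The tube rises, then leans 30 degrees from vertical towards this frame's -x. It stands on the white or the green board (both 12 mm thick); only the bend on the white board is to be gauged
- tube_38: straight leaning leg of the 38 mm bend: stainless tube, outside diameter 38.1 mm, open at its upper end. Origin on the axis half-way along the leg, about 151 mm above the board; +z along the axis up to the open end, x and y across it, y level. The straight part reaches 55 mm either way along z; its sides (+y and -y) are open
- tube_51: straight leaning leg of the 51 mm bend: stainless tube, outside diameter 50.8 mm, open at its upper end. Origin on the axis half-way along the leg, about 161 mm above the board; +z along the axis up to the open end, x and y across it, y level. The straight part reaches 55 mm either way along z; its sides (+y and -y) are open
- leaf_25_grip (a point): centre of the blue grip (84 long, 22 wide, 20 high) of the loose stainless leaf for 25 mm tube, 0.14 kg, lying flat. x runs along the leaf to the concave end, z is square to the plate. Plate 6 mm thick at the grip's mid-height; concave arc of radius 13.2 mm over 140 degrees in a 43 mm wide head, open to +x, centre of its circle 105 mm along +x. Other end rounded, radius 10.5, 66 mm along -x
- leaf_38_grip (a point): centre of the blue grip (84 long, 22 wide, 20 high) of the loose stainless leaf for 38 mm tube, 0.14 kg, lying flat. x runs along the leaf to the concave end, z is square to the plate. Plate 6 mm thick at the grip's mid-height; concave arc of radius 19.55 mm over 140 degrees in a 55 mm wide head, open to +x, centre of its circle 105 mm along +x. Other end rounded, radius 16.85, 73 mm along -x
- leaf_51_grip (a point): centre of the blue grip (84 long, 22 wide, 20 high) of the loose stainless leaf for 51 mm tube, 0.14 kg, lying flat. x runs along the leaf to the concave end, z is square to the plate. Plate 6 mm thick at the grip's mid-height; concave arc of radius 25.9 mm over 140 degrees in a 67 mm wide head, open to +x, centre of its circle 105 mm along +x. Other end rounded, radius 23.2, 79 mm along -x
- leaf_25_arc (a point): centre of the circle of the concave arc of the leaf for 25 mm tube (in the open mouth), at the plate's mid-height; axes as at the grip. When the leaf fits, it lies on the tube's axis
- leaf_38_arc (a point): centre of the circle of the concave arc of the leaf for 38 mm tube (in the open mouth), at the plate's mid-height; axes as at the grip. When the leaf fits, it lies on the tube's axis
- leaf_51_arc (a point): centre of the circle of the concave arc of the leaf for 51 mm tube (in the open mouth), at the plate's mid-height; axes as at the grip. When the leaf fits, it lies on the tube's axis
- white_board: white plastic board, 200 (x) by 320 (y) by 12 high, fixed; origin at centre of underside. The bend's foot takes its +y end (about 100 mm from the centre); the rest is free. Behind mat and board stands a crate 320 mm high: its nearest corner is at x 0.57, y 0.07 and its front runs from there to x 0.70, y -0.50
- topping_tub: clear food tub with blue lid, 89x129x60; origin at centre of underside
- marker: white and black marker pen, 17x135x16, lying; origin at centre of underside
- mould_cup_1: loose stainless lolly mould, 38x64x95, standing on its rim; origin at centre of underside (an identical one is fixed behind it)

How it is judged (in metres and radians):
On the way:
1. the leaf of the white board bend's size is pressed by its concave end on the leaning leg for half a second, square within 10 degrees, arc centre within 3 mm of the tube's axis (((horizontal distance between bend_38 and white_board below 0.17 m and x of leaf_38_arc in the frame of tube_38 between -0.003 and 0.003 m and y of leaf_38_arc in the frame of tube_38 between -0.003 and 0.003 m and z of leaf_38_arc in the frame of tube_38 between -0.053 and 0.053 m and angle between the z axis of leaf_38_arc and the z axis of tube_38, either way round below 0.17 rad and contact force between leaf_38 and bend_38 above 0.3 N) or (horizontal distance between bend_51 and white_board below 0.17 m and x of leaf_51_arc in the frame of tube_51 between -0.003 and 0.003 m and y of leaf_51_arc in the frame of tube_51 between -0.003 and 0.003 m and z of leaf_51_arc in the frame of tube_51 between -0.053 and 0.053 m and angle between the z axis of leaf_51_arc and the z axis of tube_51, either way round below 0.17 rad and contact force between leaf_51 and bend_51 above 0.3 N))), for 0.5 s.
At the end, for the whole second after the job is handed in: the fitting leaf lies flat and still on the white board, its grip's centre over the board (up to 10 mm outside its edge) and 18 to 26 mm above the bench; both other leaves lie off the board on the mat or bench (((horizontal distance between bend_38 and white_board below 0.17 m and x of leaf_38_grip in the frame of white_board between -0.11 and 0.11 m and y of leaf_38_grip in the frame of white_board between -0.17 and 0.17 m and height (world z) of leaf_38_grip between 0.018 and 0.026 m and (angle between leaf_38_grip's own z axis and vertical below 0.1 rad or angle between leaf_38_grip's own z axis and vertical above 3.04 rad) and linear speed of leaf_38 below 0.02 m/s and not (x of leaf_25_grip in the frame of white_board between -0.11 and 0.11 m and y of leaf_25_grip in the frame of white_board between -0.17 and 0.17 m) and height (world z) of leaf_25_grip between 0.005 and 0.03 m and not (x of leaf_51_grip in the frame of white_board between -0.11 and 0.11 m and y of leaf_51_grip in the frame of white_board between -0.17 and 0.17 m) and height (world z) of leaf_51_grip between 0.005 and 0.03 m) or (horizontal distance between bend_51 and white_board below 0.17 m and x of leaf_51_grip in the frame of white_board between -0.11 and 0.11 m and y of leaf_51_grip in the frame of white_board between -0.17 and 0.17 m and height (world z) of leaf_51_grip between 0.018 and 0.026 m and (angle between leaf_51_grip's own z axis and vertical below 0.1 rad or angle between leaf_51_grip's own z axis and vertical above 3.04 rad) and linear speed of leaf_51 below 0.02 m/s and not (x of leaf_25_grip in the frame of white_board between -0.11 and 0.11 m and y of leaf_25_grip in the frame of white_board between -0.17 and 0.17 m) and height (world z) of leaf_25_grip between 0.005 and 0.03 m and not (x of leaf_38_grip in the frame of white_board between -0.11 and 0.11 m and y of leaf_38_grip in the frame of white_board between -0.17 and 0.17 m) and height (world z) of leaf_38_grip between 0.005 and 0.03 m))); the robot touches nothing.
It fails at once if the topping tub is shifted by more than 20 mm (distance of topping_tub from where it was at the start of the episode above 0.02 m).
It fails at once if the marker is shifted by more than 20 mm (distance of marker from where it was at the start of the episode above 0.02 m).
It fails at once if the mould cup is shifted by more than 20 mm (distance of mould_cup_1 from where it was at the start of the episode above 0.02 m).
It also fails if it takes over 56 s, if anything falls off the work surface, if the arm or the gripper's body presses on something with over 40 N, if the wrist force passes 120 N, or if a joint passes its speed limit or range.

## Working session

There is one attempt and no reset: what is moved stays moved. The work goes in short steps, Python scripts to look and compute and a shell command to move; the robot and the scene stay as the last step left them, time stands still between calls to the robot, and variables do not carry over. Pictures are saved under pics/ and viewed, at most 13 in all, crops included, and the job is handed in when it is done.

```bash
mkdir -p pics
python3 - <<'E'
from bench import ctrl
import cv2,numpy as np,pickle
print(ctrl.get_obs())
for n in("side","top"):
    f=ctrl.grab_frame(n);pickle.dump(f,open(n+'.pkl','wb'))
    cv2.imwrite(f'pics/{n}0.png',f["frame"][:,:,::-1]);print(n,f["mtx"].tolist(),f["R"].tolist(),f["t"].tolist())
E
```

```text
{'clock': 0.0, 'joint_positions': array([-6.88114750e+01,  2.42853718e+01,  9.34318438e+01, -2.78663964e-03,
        6.23720914e+01, -1.08838518e+00]), 'qd': array([ 0.02943303, -0.02947702,  0.02325709, -0.03624749, -0.01855997,
        0.06812809]), 'joint_efforts': array([ 2.87808798e-03, -5.44623899e+01, -2.73668271e+01,  6.44733198e-02,
        2.26349506e-02, -1.13390950e-04]), 'ee_pos': array([ 0.23673732, -0.57782086,  0.22188863]), 'tool_rot': array([-1.79910662e+02,  7.70073647e-04,  2.22782050e+01]), 'force': array([-0.72017392,  0.91206356,  1.16673158]), 'moment': array([ 0.02777815, -0.0332268 , -0.0333512 ]), 'gripper_force': 0.0, 'gripper_width': 0.0877736253764001}
side [[422.2702900850149, 0.0, 316.5867478583622], [0.0, 422.2702900850149, 199.27893010858597], [0.0, 0.0, 1.0]] [[0.9838803014882972, -0.17879264598311348, 0.0035696058121868018], [-0.08204571291506109, -0.4690467432007698, -0.8793541116552595], [0.1588963603596908, 0.8648863176366637, -0.476155021216132]] [-0.5872938164095474, 0.15537084056339107, 1.2393026287070212]
top [[451.972748581255, 0.0, 317.95364311592607], [0.0, 451.972748581255, 203.99245075812652], [0.0, 0.0, 1.0]] [[-0.013103540822631567, -0.9997603968790755, -0.017534139559816746], [-0.9943983488747415, 0.01486858481650848, -0.10464630399943521], [0.10488193825963334, 0.016064682310826958, -0.9943549190350269]] [-0.02295504710053212, 0.5948001590236941, 1.43187199174076]
```

View pics/side0.png

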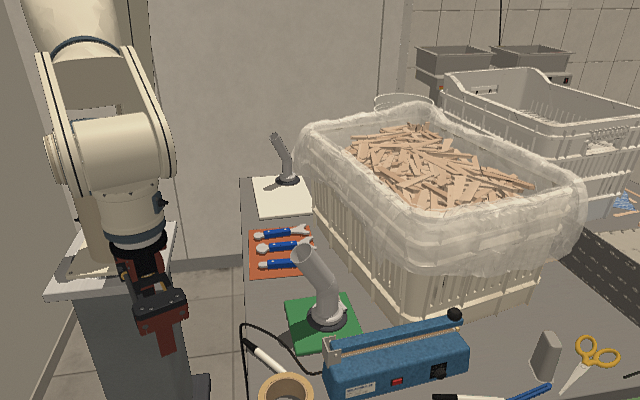

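View pics/top0.png

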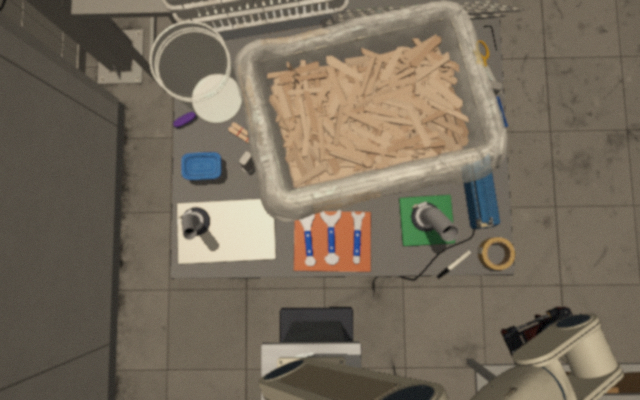

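The white board with a bend is at the left of the top view (u 177–275, v 200–262; foot near 197,221). The mat carries three leaves at u≈309, 332, 357, and the green board's bend is at (425,215).

```bash
cat > h.py <<'E'
import numpy as np,cv2,pickle
def ray(f,uv):
    K,R,t=map(np.array,(f["mtx"],f["R"],f["t"]))
    d=R.T@np.linalg.solve(K,np.array([uv[0],uv[1],1.]));o=-R.T@t
    return o,d/np.linalg.norm(d)
def plane(f,uv,z):
    o,d=ray(f,uv);return o+d*(z-o[2])/d[2]
def tri(f1,p1,f2,p2):
    o1,d1=ray(f1,p1);o2,d2=ray(f2,p2)
    s=np.linalg.lstsq(np.stack([d1,-d2],1),o2-o1,rcond=None)[0]
    a,b=o1+s[0]*d1,o2+s[1]*d2;return (a+b)/2,np.linalg.norm(a-b)
def proj(f,X):
    K,R,t=map(np.array,(f["mtx"],f["R"],f["t"]));p=K@(R@np.asarray(X)+t);return p[:2]/p[2]
def blobs(mask,amin=30):
    n,l,s,c=cv2.connectedComponentsWithStats(mask.astype(np.uint8))
    return [(i,l==i,s[i],c[i]) for i in range(1,n) if s[i][4]>amin]
E
python3 - <<'E'
from h import *
for n,roi in(("top",(170,190,460,285)),("side",(235,120,345,285))):
    f=pickle.load(open(n+'.pkl','rb'));im=f["frame"];hsv=cv2.cvtColor(im,cv2.COLOR_RGB2HSV)
    x0,y0,x1,y1=roi
    R=np.zeros(im.shape[:2],bool);R[y0:y1,x0:x1]=1
    H,S,V=[hsv[...,i].astype(int) for i in range(3)]
    for nm,m,z in(("blue",(H>100)&(H<130)&(S>120),.016),("white",(V>190)&(S<50),.012),("orange",(H<15)&(S>120),.0),("green",(H>45)&(H<85)&(S>100),.012)):
        for i,b,s,c in blobs(m&R):
            r=cv2.minAreaRect(np.argwhere(b)[:,::-1].astype(np.float32))
            pts=np.array([plane(f,p,z) for p in cv2.boxPoints(r)])
            print(n,nm,s[4],c.round(1),plane(f,c,z)[:2].round(4),"ang",round(r[2],1),"box",pts[:,:2].round(3).tolist())
    c=im[:,:,::-1]
    cv2.imwrite(f'pics/{n}_w.png',cv2.resize(c[190:280,165:385] if n=="top" else c[120:285,235:335],None,fx=3.6,fy=3.6,interpolation=cv2.INTER_CUBIC))
E
```

```text
top blue 83 [331.1 241.4] [ 0.4736 -0.072 ] ang 90.0 box [[0.501, -0.066], [0.501, -0.079], [0.442, -0.078], [0.443, -0.065]]
top blue 60 [308.2 242.5] [0.4708 0.0022] ang 90.0 box [[0.492, 0.009], [0.492, -0.004], [0.45, -0.003], [0.45, 0.01]]
top blue 65 [356.9 242.5] [ 0.4688 -0.1553] ang 90.0 box [[0.49, -0.15], [0.49, -0.163], [0.445, -0.162], [0.445, -0.149]]
top white 424 [304.6 194.8] [0.6274 0.0125] ang 90.0 box [[0.645, 0.117], [0.642, -0.104], [0.602, -0.103], [0.605, 0.117]]
top white 4536 [230.4 232.5] [0.5071 0.2563] ang 87.1 box [[0.606, 0.438], [0.618, 0.12], [0.422, 0.111], [0.411, 0.424]]
top white 141 [330.4 218.2] [ 0.549  -0.0711] ang 83.3 box [[0.567, -0.04], [0.573, -0.099], [0.53, -0.104], [0.524, -0.044]]
top white 89 [357.5 219.7] [ 0.5428 -0.1593] ang 5.7 box [[0.521, -0.137], [0.565, -0.142], [0.561, -0.178], [0.517, -0.172]]
top white 105 [307.  222.1] [0.5373 0.0055] ang 63.4 box [[0.544, 0.026], [0.563, -0.013], [0.529, -0.03], [0.51, 0.01]]
top white 90 [331.4 258.5] [ 0.4184 -0.0723] ang 45.0 box [[0.419, -0.05], [0.441, -0.073], [0.418, -0.095], [0.3
[... 1069 characters left out ...]
box [[0.519, 0.049], [0.576, 0.038], [0.568, -0.008], [0.513, 0.002]]
side white 41 [258.1 234.6] [0.4142 0.0038] ang 71.6 box [[0.4, 0.012], [0.426, 0.024], [0.429, -0.004], [0.403, -0.015]]
side white 49 [304.9 239.7] [ 0.5521 -0.0489] ang 80.5 box [[0.527, -0.039], [0.577, -0.033], [0.574, -0.061], [0.526, -0.066]]
side white 75 [261.9 247.3] [ 0.4211 -0.0662] ang 53.1 box [[0.402, -0.06], [0.427, -0.033], [0.44, -0.072], [0.415, -0.097]]
side white 31 [262.6 263.5] [ 0.4179 -0.1454] ang 90.0 box [[0.408, -0.137], [0.428, -0.14], [0.427, -0.154], [0.408, -0.15]]
side orange 1360 [270.7 256.2] [ 0.4437 -0.0982] ang 85.6 box [[0.376, 0.057], [0.583, 0.051], [0.551, -0.203], [0.378, -0.193]]
```

View pics/top_w.png

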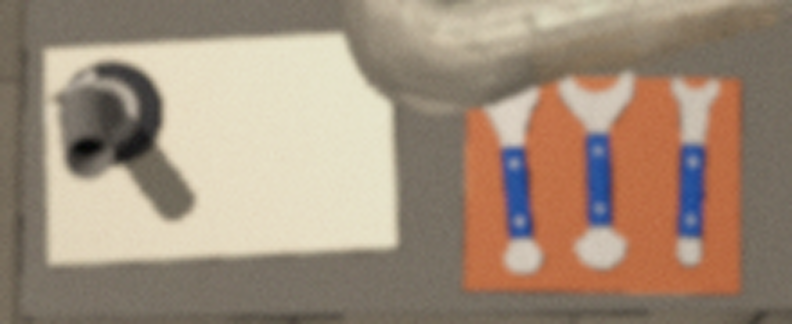

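View pics/side_w.png

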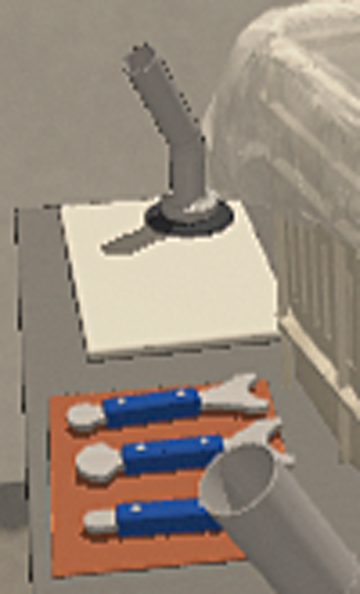

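The bend on the white board has a tube about 0.4 of its foot's width, so it is the 38 mm bend. The 38 mm leaf is the left one on the mat (crop 516,190), since the middle head is wider and the right one narrower.

Run:
```python
from h import *
T=pickle.load(open('top.pkl','rb'));S=pickle.load(open('side.pkl','rb'))
t=lambda x,y:(x/3.6+165-.36,y/3.6+190-.36); s=lambda x,y:(x/3.6+235-.36,y/3.6+120-.36)
for nm,a,b in(("mouth",(88,150),(138,58)),("foot",(117,113),(190,216)),("screw_t",(517,219),(136,400)),("screw_h",(513,162),(186,393)),("lefttail",(523,256),(85,416))):
    print(nm,*tri(T,t(*a),S,s(*b)))
print("grip ends top",plane(T,t(513,147),.02),plane(T,t(522.5,238),.02),"side",plane(S,s(104,411),.015),plane(S,s(200,403),.015))
print("foot top",plane(T,t(117,113),.02),"side",plane(S,s(190,216),.02))
g=cv2.cvtColor(S["frame"],cv2.COLOR_RGB2GRAY)
for r in range(134,182,4): print(r,g[r,262:306].tolist())
```

```text
mouth [0.50079859 0.33207733 0.21062306] 0.004659090425656858
foot [0.54708502 0.36455794 0.01744343] 0.0026592425066861913
screw_t [0.45190726 0.00167481 0.02282174] 0.013415089356239392
screw_h [0.49911294 0.00488477 0.02291477] 0.005887966536700833
lefttail [ 0.41325314 -0.00266492  0.01412302] 0.0022704329763845407
grip ends top [0.50977343 0.00507915 0.02      ] [ 0.4282326  -0.00256777  0.02      ] side [0.43082685 0.00089963 0.015     ] [ 0.51330667 -0.00082135  0.015     ]
foot top [0.54557442 0.36391825 0.02      ] side [0.54786624 0.35930221 0.02      ]
134 [146, 146, 145, 145, 146, 142, 141, 143, 141, 137, 104, 102, 103, 101, 95, 88, 140, 147, 144, 141, 142, 141, 144, 141, 142, 140, 141, 144, 142, 142, 142, 142, 142, 142, 143, 143, 143, 158, 165, 167, 171, 173, 178, 154]
138 [142, 145, 143, 143, 140, 141, 142, 146, 137, 97, 99, 106, 99, 114, 123, 104, 103, 116, 129, 132, 147, 142, 142, 140, 138, 140, 140, 144, 143, 142, 144, 142, 141, 142, 143, 150, 150, 159, 164, 165, 161, 152, 153, 145]
142 [143, 140, 140, 142, 140, 141, 141, 144, 149, 73, 92, 101, 105, 103, 108, 107, 10
[... 1434 characters left out ...]
, 136, 144, 144, 139, 134, 131, 131, 135]
170 [142, 143, 144, 145, 145, 143, 144, 144, 143, 145, 144, 144, 143, 142, 143, 143, 143, 143, 144, 154, 62, 102, 112, 111, 112, 115, 113, 108, 105, 100, 146, 146, 133, 130, 131, 135, 133, 134, 136, 134, 137, 132, 136, 134]
174 [146, 144, 145, 143, 144, 141, 140, 140, 139, 139, 140, 141, 132, 131, 144, 144, 179, 151, 80, 91, 91, 99, 108, 111, 112, 115, 114, 104, 112, 108, 144, 194, 180, 181, 145, 146, 139, 132, 126, 130, 140, 140, 135, 132]
178 [219, 220, 219, 218, 219, 218, 218, 217, 218, 217, 217, 221, 228, 178, 65, 64, 73, 57, 99, 105, 109, 108, 112, 109, 174, 180, 199, 148, 157, 165, 113, 97, 95, 77, 71, 70, 61, 120, 228, 225, 233, 135, 119, 126]
```

```bash
python3 -m pendant '87.8 0 0 -0.1 0 0 0;87.8 0 0 0 0 0 0'
python3 - <<'E'
from bench import ctrl
from scipy.spatial.transform import Rotation as R
o=ctrl.get_obs();Rm=R.from_euler('xyz',o['tool_rot'],degrees=True).as_matrix();print(o['ee_pos'],o['tool_rot'],o['clock']);print(Rm.round(3))
E
```

```text
clock: 0.35
ee_pos: [0.2378, -0.5806, 0.2871]
tool_rot: [179.6, 0.0, 22.3]
force: [-0.1, -0.6, -0.6]
gripper_width: 0.0878
gripper_force: 0.0
[ 0.23784991 -0.58063749  0.28707076] [1.79556020e+02 8.25956973e-03 2.22779207e+01] 0.35
[[ 0.925  0.379  0.003]
 [ 0.379 -0.925 -0.007]
 [-0.     0.008 -1.   ]]
```

Run:
```python
from h import *
from scipy.optimize import least_squares
T=pickle.load(open('top.pkl','rb'));S=pickle.load(open('side.pkl','rb'))
t=lambda x,y:np.array((x/3.6+165-.36,y/3.6+190-.36)); s=lambda x,y:np.array((x/3.6+235-.36,y/3.6+120-.36))
legc=[(277,142.),(279.2,146.),(281.6,150.),(283.7,154.),(286,158.)]
def dl(f,A,B,p): # pixel distance of p to line AB
    a,b=proj(f,A),proj(f,B);d=(b-a)/np.linalg.norm(b-a);q=np.array(p)-a;return d[0]*q[1]-d[1]*q[0]
def res(p):
    x,y,psi,he=p;dr=np.array([np.cos(psi),np.sin(psi),0])
    E=np.array([x,y,he]);M=E+(.2106-he)*(np.array([0,0,1])+dr*np.tan(np.pi/6))
    F=np.array([x,y,.02]);r=[]
    r+=list(proj(T,M)-t(88,150));r+=list(proj(S,M)-s(138,58))
    r+=list(proj(T,F)-t(109,114));r+=list(proj(S,F)-s(190,216))
    r+=[dl(S,E,M,c) for c in legc]
    r+=[dl(S,F,E,(286.8,v)) for v in(164,168)]
    return r
q=least_squares(res,[.546,.365,np.radians(215),.1],loss='soft_l1')
x,y,psi,he=q.x;print(x,y,np.degrees(psi),he,np.round(res(q.x),1))
dr=np.array([np.cos(psi),np.sin(psi),0])
print("mid",np.array([x,y,.163])+(.163-he)*np.tan(np.pi/6)*dr)
import sys
big=cv2.resize(T["frame"][200:250,170:230,::-1],None,fx=10,fy=10,interpolation=cv2.INTER_CUBIC)
cv2.imwrite('pics/tb.png',big)
```

```text
0.5473674058699107 0.3705017616153331 219.6822613157402 0.10490370632588922 [ 0.1  1.   0.6  0.   0.2 -0.8 -0.5 -1.2 -0.1 -0.1 -0.  -0.2 -0.2  0.3
  0.2]
mid [0.52155364 0.34908426 0.163     ]
```

View pics/tb.png

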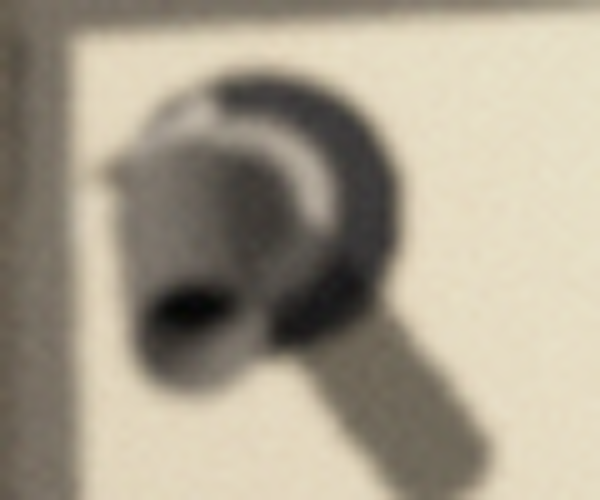

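The mouth's rim centres near crop (203,334) and the foot near (255,212), which means the leg leans towards about 220° in azimuth. I'll move above the left leaf.

```bash
python3 -m pendant '60 .0604 -.0625 0 0 0 0;60 .0604 -.0625 0 0 0 0;60 .0604 -.0625 0 0 0 0;60 .0604 -.0625 0 0 0 0;60 .0604 -.0625 0 0 0 0;60 .0604 -.0625 0 0 0 0;60 .0604 -.0625 0 0 0 0;60 .0604 -.0625 0 0 0 0;60 .0604 -.0625 0 0 0 0;60 .0604 -.0625 0 0 0 0;60 .0604 -.0625 0 0 0 0;60 .0604 -.0625 0 0 0 0'
python3 -m pendant '60 0 0 .07 0 0 .048;60 0 0 .07 0 0 .048;60 0 0 .03 0 0 0;60 0 0 0 0 0 0'
cat > st.py <<'E'
from h import *
from bench import ctrl
from scipy.spatial.transform import Rotation as Ro
def st():
    o=ctrl.get_obs();Rm=Ro.from_euler('xyz',o['tool_rot'],degrees=True).as_matrix()
    print(round(o['clock'],2),o['ee_pos'].round(4),o['tool_rot'].round(2),o['force'].round(1),o['gripper_width'],o['joint_positions'].round(0));return o,Rm
def to(P):
    o,Rm=st();print("tool shift/0.6:",(Rm.T@(np.array(P)-o['ee_pos'])/.6).round(4))
E
python3 -c "
from st import *
to([.470,.001,.005])
for n in('top','side'):
    f=ctrl.grab_frame(n);cv2.imwrite(f'pics/{n}1.png',f['frame'][:,:,::-1])
a=cv2.imread('pics/top1.png')[180:290,270:390];b=cv2.imread('pics/side1.png')[150:290,220:350]
cv2.imwrite('pics/c1.png',np.hstack([cv2.resize(a,(400,367)),cv2.resize(b,(341,367))]))
"
```

```text
clock: 1.85
ee_pos: [0.4687, 0.0047, 0.2819]
tool_rot: [-180.0, 0.0, 22.3]
force: [0.9, 0.5, -0.0]
gripper_width: 0.0598
gripper_force: 0.0
clock: 2.35
ee_pos: [0.4671, 0.003, 0.1788]
tool_rot: [-180.0, 0.3, 5.0]
force: [0.4, 0.1, 0.2]
gripper_width: 0.0599
gripper_force: 0.0
2.35 [0.4671 0.003  0.1788] [-179.97    0.26    5.01] [0.4 0.1 0.2] 0.05992252508205252 [ -1.  15. 115.   0.  51.  84.]
tool shift/0.6: [0.0059 0.0039 0.2896]
```

View pics/c1.png

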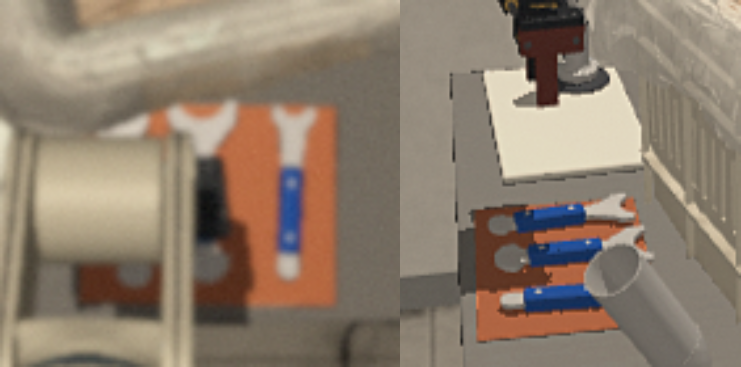

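The picture shows the fingers hanging over the 38 mm leaf, whose grip is at (555,217) in the side half, with the neighbouring leaves clear. I'll go down and grip.

```bash
python3 -m pendant '60 .003 .002 .07 0 0 0;60 .003 .002 .07 0 0 0;60 0 0 .07 0 0 0;60 0 0 .05 0 0 0;60 0 0 .02 0 0 0;60 0 0 .008 0 0 0;60 0 0 0 0 0 0'
python3 -c "
from st import *
to([.470,.001,.004])"
```

```text
clock: 3.32
ee_pos: [0.4734, 0.0008, 0.0087]
tool_rot: [180.0, -0.1, 5.0]
force: [0.2, -0.1, -0.7]
gripper_width: 0.0598
gripper_force: 0.0
3.33 [0.4734 0.0008 0.0087] [ 1.7999e+02 -9.0000e-02  5.0000e+00] [ 0.2 -0.1 -0.7] 0.05981107871970641 [ -1.  34. 118.   0.  28.  84.]
tool shift/0.6: [-0.0056 -0.0008  0.0078]
```

```bash
python3 -m pendant '60 -.005 0 .006 0 0 0;40 0 0 0 0 0 0;20 0 0 0 0 0 0;5 0 0 0 0 0 0;5 0 0 0 0 0 0;5 0 0 0 0 0 0;5 0 0 0 0 0 0'
python3 -c "
from st import *
st()"
```

```text
clock: 4.2
ee_pos: [0.4696, 0.0007, 0.0044]
tool_rot: [-180.0, -0.0, 5.0]
force: [-0.1, 1.6, 2.4]
gripper_width: 0.0216
gripper_force: 30.0
4.2 [0.4696 0.0007 0.0044] [-1.80e+02 -1.00e-02  4.99e+00] [-0.1  1.6  2.4] 0.021641200281410148 [ -1.  34. 119.   0.  28.  84.]
```

```bash
python3 -m pendant '5 0 0 -.02 0 0 0;5 -.09 0 -.01 0 0 0;5 -.02 0 -.09 0 0 0;5 0 0 -.1 0 0 0;5 0 0 -.1 0 0 0;5 0 0 -.1 0 0 0;5 0 0 -.1 0 0 0;5 0 0 0 0 0 0'
python3 -m pendant '5 0 0 0 0 0 -.058;5 0 0 0 0 0 -.058;5 0 0 0 0 0 -.058;5 0 0 0 0 0 -.058;5 0 0 0 0 0 -.058;5 0 0 0 0 0 -.058;5 0 0 0 0 0 -.058;5 0 0 0 0 0 -.058;5 0 0 0 0 0 -.058;5 0 0 0 0 0 -.058;5 0 0 0 0 0 -.058;5 0 0 0 0 0 -.058'
python3 - <<'E'
from st import *
from scipy.optimize import least_squares
T=pickle.load(open('top.pkl','rb'));S=pickle.load(open('side.pkl','rb'))
s=lambda x,y:np.array((x/3.6+235-.36,y/3.6+120-.36))
legc=[(277,142.),(279.2,146.),(281.6,150.),(283.7,154.),(286,158.)]
def dl(f,A,B,p):
    a,b=proj(f,A),proj(f,B);d=(b-a)/np.linalg.norm(b-a);q=np.array(p)-a;return d[0]*q[1]-d[1]*q[0]
def res(p):
    x,y,psi,he=p;dr=np.array([np.cos(psi),np.sin(psi),0])
    E=np.array([x,y,he]);M=E+(.2106-he)*(np.array([0,0,1])+dr*np.tan(np.pi/6));F=np.array([x,y,.02])
    r=list(proj(T,M)-(189.9,232.9))+list(proj(S,M)-s(138,58))+list(proj(T,F)-(195.05,220.8))+list(proj(S,F)-s(190,216))
    return r+[dl(S,E,M,c) for c in legc]+[dl(S,F,E,(286.8,v)) for v in(164,168)]
q=least_squares(res,[.546,.365,3.75,.1],loss='soft_l1',f_scale=.5)
x,y,psi,he=q.x;print(q.x,np.degrees(psi),np.round(res(q.x),1))
dr=np.array([np.cos(psi),np.sin(psi),0])
mid=np.array([x,y,.163])+(.163-he)*np.tan(np.pi/6)*dr
ax=dr*.5+np.array([0,0,.866])
z=-ax; xl=np.cross(ax,-dr) # y of bend = z x (x=-dr)
xl=np.cross([0,0,1],-dr)
for sd in(1,):
    X=xl; Y=np.cross(z,X);Rt=np.stack([X,Y,z],1)
    print("mid",mid,"leafx",X,"rpy",Ro.from_matrix(Rt).as_euler('xyz',degrees=True))
    tcp=mid-X*.135+z*.007
    np.savez('tgt.npz',mid=mid,Rt=Rt); print("standoff tcp",tcp)
o,Rm=st();print("rotvec/180",Ro.from_matrix(Rm.T@Rt).as_rotvec(degrees=True)/180);print((Rm.T@(tcp-o['ee_pos'])/.6).round(4))
E
```

```text
clock: 5.2
ee_pos: [0.406, -0.0053, 0.3212]
tool_rot: [179.9, -0.6, 5.0]
force: [0.3, 0.7, -2.6]
gripper_width: 0.0221
gripper_force: 30.0
clock: 6.7
ee_pos: [0.4025, -0.0052, 0.3149]
tool_rot: [-179.9, -0.1, 130.6]
force: [-0.2, 0.3, -1.4]
gripper_width: 0.0217
gripper_force: 30.0
[0.54804335 0.36958739 3.82036804 0.10189857] 218.890964775547 [-0.2 -0.2  0.3  0.2  0.4 -0.5 -0.3 -1.1  0.2  0.1  0.2  0.   0.   0.1
 -0. ]
mid [0.52058583 0.34743911 0.163     ] leafx [-0.62784033  0.77834217  0.        ] rpy [149.99927222   0.         128.89096478]
standoff tcp [0.60806847 0.24456036 0.156938  ]
6.7 [ 0.4025 -0.0052  0.3149] [-1.7988e+02 -1.1000e-01  1.3062e+02] [-0.2  0.3 -1.4] 0.021702652311540158 [ -2.  -2. 114.  -0.  69. -43.]
rotvec/180 [-0.16736025 -0.00307634  0.00923784]
[0.0925 0.5316 0.2622]
```

```bash
python3 -m pendant '5 .0538 .0461 0 0 0 0;5 .0538 .0461 0 0 0 0;5 .0538 .0461 0 0 0 0;5 .0538 .0461 0 0 0 0;5 .0538 .0461 0 0 0 0;5 .0538 .0461 0 0 0 0;5 -.0373 .0434 0 0 0 0;5 -.0373 .0434 0 0 0 0;5 -.0373 .0434 0 0 0 0;5 -.0373 .0434 0 0 0 0;5 -.0373 .0434 0 0 0 0;5 -.0373 .0434 0 0 0 0'
python3 -m pendant '5 0 0 0 -.0558 0 .003;5 0 0 0 -.0558 0 .003;5 0 0 0 -.0558 0 .003;5 0 0 0 0 0 0'
cat > go.py <<'E'
from st import *
import sys
d=np.load('tgt.npz');mid,Rt=d['mid'],d['Rt'];gap=float(sys.argv[1]);up=float(sys.argv[2])
o,Rm=st();tcp=mid-Rt[:,0]*(.105+gap)+Rt[:,2]*.007+np.array([0,0,up])
print("rotvec/180",(Ro.from_matrix(Rm.T@Rt).as_rotvec(degrees=True)/180).round(4),"shift",(Rm.T@(tcp-o['ee_pos'])/.6).round(4))
E
python3 go.py .03 0
```

```text
clock: 8.2
ee_pos: [0.6113, 0.2479, 0.3142]
tool_rot: [-179.8, -0.1, 130.3]
force: [0.2, 0.7, -2.0]
gripper_width: 0.0216
gripper_force: 30.0
clock: 8.7
ee_pos: [0.6072, 0.2463, 0.3124]
tool_rot: [150.3, -0.6, 128.6]
force: [0.2, -0.1, -1.1]
gripper_width: 0.0221
gripper_force: 30.0
8.7 [0.6072 0.2463 0.3124] [150.34  -0.59 128.65] [ 0.2 -0.1 -1.1] 0.022142015036516614 [ 16.  11. 105.  19.  38. -35.]
rotvec/180 [-0.0019 -0.0022 -0.0028] shift [-0.0059 -0.1289  0.2247]
```

Straight down, in shares of the shift.

```bash
python3 -m pendant '5 -.001 -.0258 .045 0 0 0;5 -.001 -.0258 .045 0 0 0;5 -.001 -.0258 .045 0 0 0;5 -.001 -.0258 .045 0 0 0;5 -.001 -.0258 .045 0 0 0;5 0 0 0 0 0 0'
python3 go.py .03 0
python3 -c "
from st import *
a=ctrl.grab_frame('top');b=ctrl.grab_frame('side')
pickle.dump((a,b),open('fit1.pkl','wb'))
cv2.imwrite('pics/c2.png',np.hstack([cv2.resize(a['frame'][190:270,170:250,::-1],(400,400),interpolation=2),cv2.resize(b['frame'][110:210,230:330,::-1],(400,400),interpolation=2)]))
"
```

```text
clock: 9.45
ee_pos: [0.6122, 0.2484, 0.1578]
tool_rot: [150.2, -0.6, 128.8]
force: [-0.3, -0.3, -1.4]
gripper_width: 0.0216
gripper_force: 30.0
9.45 [0.6122 0.2484 0.1578] [150.22  -0.62 128.85] [-0.3 -0.3 -1.4] 0.021592097297608394 [ 16.  24. 111.  36.  21. -54.]
rotvec/180 [-0.0012 -0.0029 -0.0019] shift [-0.0007 -0.0088 -0.0034]
```

View pics/c2.png

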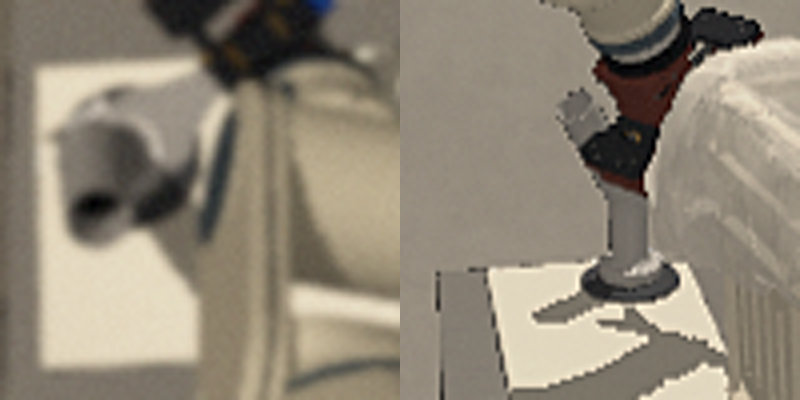

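The top half shows the leaf head (about 130–195, 85–185) next to the tube leg. The side half shows the gripper in front of it. I'll check by projecting the expected points.

Run:
```python
from st import *
a,b=pickle.load(open('fit1.pkl','rb'));d=np.load('tgt.npz');mid,Rt=d['mid'],d['Rt']
o,Rm=st();G=o['ee_pos']-Rm[:,2]*.007
im=cv2.resize(a['frame'][200:250,170:230,::-1],None,fx=12,fy=12,interpolation=2)
P=lambda X,c:cv2.circle(im,tuple(int(v) for v in (proj(a,X)-(170,200)+.5)*12),4,c,-1)
for s in(-.055,0,.055):P(mid-Rt[:,2]*s,(0,0,255))
A=G+Rm[:,0]*.105
P(A,(0,255,0))
for s in(-1,1):
  P(A+Rm[:,0]*-.0067+Rm[:,1]*s*.0184,(255,0,0)); P(A+Rm[:,0]*-.0067+Rm[:,1]*s*.0275,(255,0,255))
cv2.imwrite('pics/c3.png',im)
```

```text
9.55 [0.614  0.2485 0.1611] [149.9   -0.46 128.81] [ 0.6 -0.3 -1.7] 0.02187486787563995 [ 16.  24. 111.  36.  21. -54.]
```

View pics/c3.png

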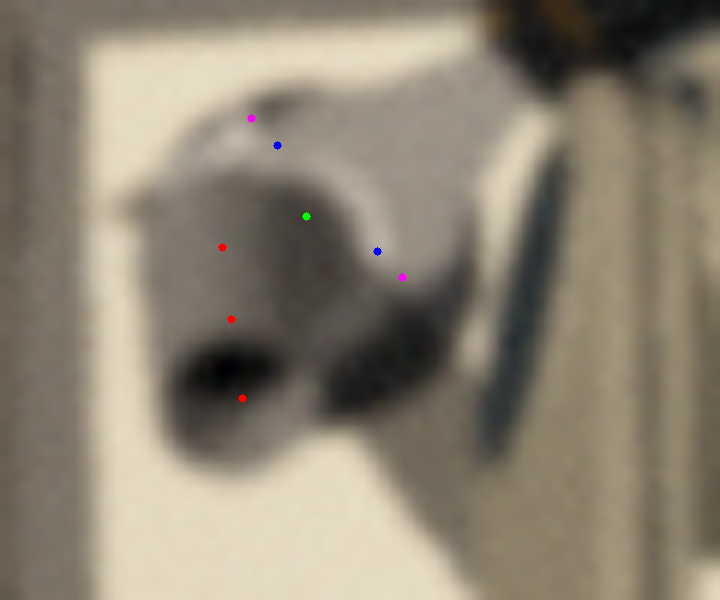

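The projected fork points fall on the seen fork, so the model agrees. A side shift of about 5 mm remains, and I'll correct it and close the gap to 8 mm.

```bash
python3 go.py .03 0; python3 -m pendant '5 0 -.009 -.001 0 0 0;5 0 0 0 0 0 0;5 0 0 0 0 0 0'; python3 go.py .03 0; python3 -m pendant '5 0 0 0 0 0 0';python3 go.py .03 0
```

```text
9.55 [0.614  0.2485 0.1611] [149.9   -0.46 128.81] [ 0.6 -0.3 -1.7] 0.02187486787563995 [ 16.  24. 111.  36.  21. -54.]
rotvec/180 [ 0.0006 -0.002  -0.0017] shift [ 0.001  -0.0137  0.0001]
clock: 9.93
ee_pos: [0.6094, 0.2445, 0.1593]
tool_rot: [149.8, -0.4, 128.7]
force: [-0.3, 0.1, -1.4]
gripper_width: 0.0218
gripper_force: 30.0
9.93 [0.6094 0.2445 0.1593] [149.81  -0.4  128.73] [-0.3  0.1 -1.4] 0.021847323327624193 [ 15.  24. 112.  37.  20. -55.]
rotvec/180 [ 0.001  -0.0015 -0.0019] shift [ 0.0015 -0.0035  0.0026]
clock: 10.05
ee_pos: [0.6094, 0.2444, 0.159]
tool_rot: [149.8, -0.4, 128.7]
force: [1.0, 0.1, -1.4]
gripper_width: 0.0218
gripper_force: 30.0
10.05 [0.6094 0.2444 0.159 ] [149.84  -0.41 128.73] [ 1.   0.1 -1.4] 0.021772834336816073 [ 15.  24. 112.  37.  20. -55.]
rotvec/180 [ 0.0009 -0.0015 -0.0019] shift [ 0.0015 -0.003   0.0021]
```

```bash
python3 -m pendant '5 .012 -.0032 .002 0 0 0;5 .012 0 0 0 0 0;5 .008 0 0 0 0 0;5 0 0 0 0 0 0;5 0 0 0 0 0 0'; python3 go.py .0 0
python3 -c "
from st import *
a=ctrl.grab_frame('top')
pickle.dump(a,open('fit2.pkl','wb'))
cv2.imwrite('pics/c4.png',cv2.resize(a['frame'][200:250,170:230,::-1],None,fx=12,fy=12,interpolation=2))
"
```

```text
clock: 10.68
ee_pos: [0.5964, 0.2589, 0.1567]
tool_rot: [149.9, -0.4, 128.7]
force: [0.4, 0.7, -2.3]
gripper_width: 0.0219
gripper_force: 30.0
10.68 [0.5964 0.2589 0.1567] [149.86  -0.41 128.74] [ 0.4  0.7 -2.3] 0.021941373747233595 [ 17.  23. 113.  36.  19. -53.]
rotvec/180 [ 0.0008 -0.0015 -0.0019] shift [ 0.0192  0.0003 -0.0002]
```

View pics/c4.png

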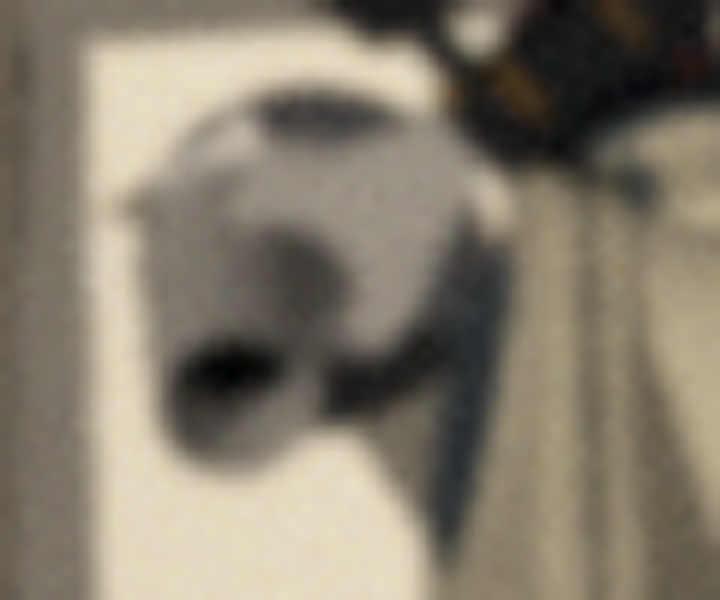

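The fork now straddles the leg (tips near 235,190 and 370,350), with about 10 mm left. I'll creep in and watch the force.

```bash
for i in 1; do python3 -m pendant '5 .006 0 0 0 0 0;5 .005 0 0 0 0 0;5 .002 0 0 0 0 0;5 0 0 0 0 0 0'; done; python3 go.py 0 0; python3 -m pendant '5 .002 0 0 0 0 0;5 0 0 0 0 0 0'; python3 go.py 0 0;  python3 -m pendant '5 .002 0 0 0 0 0;5 0 0 0 0 0 0'; python3 go.py 0 0
```

```text
clock: 11.22
ee_pos: [0.5914, 0.265, 0.1567]
tool_rot: [149.9, -0.4, 128.7]
force: [0.5, -0.1, -2.0]
gripper_width: 0.0217
gripper_force: 30.0
11.22 [0.5914 0.265  0.1567] [149.87  -0.42 128.74] [ 0.5 -0.1 -2. ] 0.021701856861372045 [ 18.  23. 113.  36.  18. -52.]
rotvec/180 [ 0.0007 -0.0016 -0.0019] shift [ 0.0061  0.0005 -0.0002]
clock: 11.48
ee_pos: [0.5906, 0.2658, 0.1566]
tool_rot: [149.9, -0.4, 128.7]
force: [0.4, 0.0, -1.0]
gripper_width: 0.0221
gripper_force: 30.0
11.47 [0.5906 0.2658 0.1566] [149.87  -0.42 128.73] [ 0.4  0.  -1. ] 0.022119871432556226 [ 18.  23. 113.  36.  18. -52.]
rotvec/180 [ 0.0007 -0.0016 -0.0019] shift [ 0.0042  0.0006 -0.0002]
clock: 11.72
ee_pos: [0.5898, 0.2668, 0.1566]
tool_rot: [149.9, -0.4, 128.7]
force: [-0.2, 0.1, -1.6]
gripper_width: 0.0217
gripper_force: 30.0
11.72 [0.5898 0.2668 0.1566] [149.88  -0.42 128.74] [-0.2  0.1 -1.6] 0.0216894042989106 [ 18.  23. 113.  35.  18. -52.]
rotvec/180 [ 0.0007 -0.0016 -0.0019] shift [ 0.0021  0.0006 -0.0002]
```

```bash
for r in 1; do python3 -m pendant '5 .002 0 0 0 0 0;5 0 0 0 0 0 0'|grep -E 'ee_pos|force:';python3 -m pendant '5 .002 0 0 0 0 0;5 0 0 0 0 0 0'|grep -E 'ee_pos|force:';python3 -m pendant '5 .002 0 0 0 0 0;5 0 0 0 0 0 0'|grep -E 'ee_pos|force:'; done; python3 go.py 0 0
```

```text
ee_pos: [0.5891, 0.2677, 0.1567]
force: [-0.1, -0.7, -1.4]
gripper_force: 30.0
ee_pos: [0.5884, 0.2686, 0.1567]
force: [-0.1, 0.8, -0.9]
gripper_force: 30.0
ee_pos: [0.5877, 0.2696, 0.1567]
force: [0.7, 0.3, -2.3]
gripper_force: 30.0
12.47 [0.5877 0.2696 0.1567] [149.87  -0.42 128.73] [ 0.7  0.3 -2.3] 0.02147282276676059 [ 19.  23. 114.  35.  18. -51.]
rotvec/180 [ 0.0007 -0.0016 -0.0019] shift [-0.0038  0.0004 -0.0002]
```

```bash
python3 -m pendant '5 .002 0 0 0 0 0;5 0 0 0 0 0 0'|grep -E 'ee_pos|force:';python3 -m pendant '5 .002 0 0 0 0 0;5 0 0 0 0 0 0'|grep -E 'ee_pos|force:'; python3 go.py 0 0
```

```text
ee_pos: [0.5873, 0.2704, 0.1569]
force: [2.2, -1.3, -1.9]
gripper_force: 30.0
ee_pos: [0.5873, 0.2706, 0.1571]
force: [5.0, -5.6, -1.2]
gripper_force: 30.0
12.97 [0.5873 0.2706 0.1571] [149.78  -0.3  128.65] [ 5.  -5.6 -1.2] 0.02200025941154765 [ 19.  23. 114.  35.  18. -51.]
rotvec/180 [ 0.0012 -0.0008 -0.002 ] shift [-0.0055 -0.0004  0.    ]
```

Contact at 7.5 N, purely along the leaf's axis. I'll hold it, then check the seating with small sideways nudges while still pressed.

```bash
python3 -m pendant '5 0 0 0 0 0 0;5 0 0 0 0 0 0;5 0 0 0 0 0 0;5 0 0 0 0 0 0;5 0 0 0 0 0 0;5 0 0 0 0 0 0;5 0 0 0 0 0 0;5 0 0 0 0 0 0;5 0 0 0 0 0 0'
cat > fr.py <<'E'
from st import *
o,Rm=st();print("tool F",(Rm.T@o['force']).round(1),"M",(Rm.T@o['moment']).round(2))
E
python3 fr.py; python3 -m pendant '5 0 .003 0 0 0 0;5 0 0 0 0 0 0;5 0 0 0 0 0 0'>/dev/null; python3 fr.py; python3 -m pendant '5 0 -.006 0 0 0 0;5 0 0 0 0 0 0;5 0 0 0 0 0 0'>/dev/null; python3 fr.py
```

```text
clock: 14.1
ee_pos: [0.5873, 0.2706, 0.1571]
tool_rot: [149.8, -0.3, 128.6]
force: [4.3, -5.1, -1.6]
gripper_width: 0.0222
gripper_force: 30.0
14.1 [0.5873 0.2706 0.1571] [149.79  -0.31 128.65] [ 4.3 -5.1 -1.6] 0.022191358216908874 [ 19.  23. 114.  35.  18. -51.]
tool F [-6.6 -0.6  1.4] M [ 0.35 -1.17 -0.05]
14.47 [0.5879 0.2711 0.1573] [149.88  -0.3  128.7 ] [ 3.1 -7.8 -2.1] 0.021413984354049356 [ 19.  23. 113.  34.  18. -50.]
tool F [-8.1 -3.1  0.6] M [ 0.79 -1.36 -0.28]
14.85 [0.5869 0.2701 0.1569] [149.69  -0.31 128.6 ] [ 5.2 -1.9 -0.7] 0.02201734616559778 [ 19.  23. 114.  35.  18. -51.]
tool F [-4.7  2.2  2. ] M [-0.15 -1.05  0.26]
```

Commanded nudges of ±1.8 mm moved the leaf only about ±0.7 mm, with opposing lateral force each way. So both sides of the arc hold the tube and the leaf is seated. I'll re-centre and hold.

```bash
python3 -m pendant '5 .001 .003 0 0 0 0;5 0 0 0 0 0 0;5 0 0 0 0 0 0;5 0 0 0 0 0 0;5 0 0 0 0 0 0;5 0 0 0 0 0 0;5 0 0 0 0 0 0;5 0 0 0 0 0 0;5 0 0 0 0 0 0;5 0 0 0 0 0 0'; python3 fr.py
python3 -c "
from st import *
a=ctrl.grab_frame('top')
cv2.imwrite('pics/c5.png',cv2.resize(a['frame'][200:250,170:230,::-1],None,fx=12,fy=12,interpolation=2))
"
```

```text
clock: 16.1
ee_pos: [0.5874, 0.2707, 0.1572]
tool_rot: [149.8, -0.3, 128.6]
force: [4.3, -6.2, -1.5]
gripper_width: 0.0214
gripper_force: 30.0
16.1 [0.5874 0.2707 0.1572] [149.75  -0.26 128.63] [ 4.3 -6.2 -1.5] 0.021370010005403332 [ 19.  23. 114.  35.  18. -51.]
tool F [-7.5 -1.2  0.9] M [ 0.42 -1.56 -0.09]
```

View pics/c5.png

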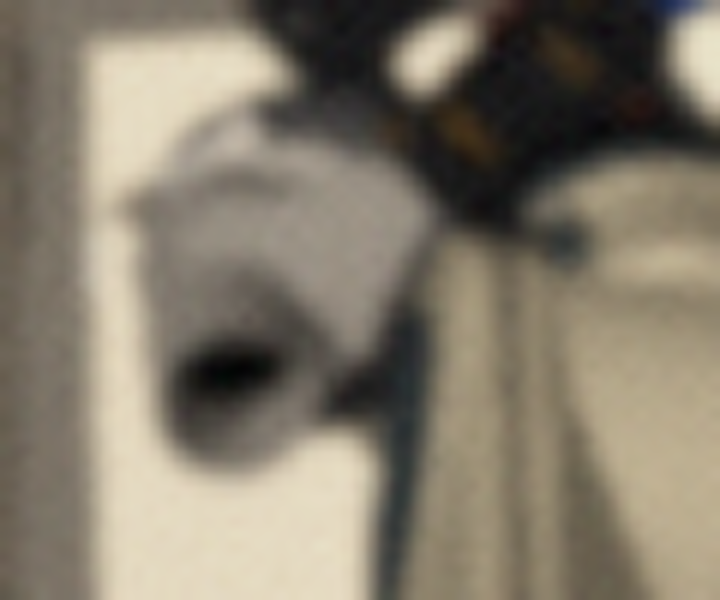

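The head now wraps snugly round the leg (230–400, 150–370). I'll retreat and untilt.

```bash
python3 -m pendant '5 -.02 0 0 0 0 0;5 -.03 0 0 0 0 0;5 -.03 0 0 0 0 0;5 0 0 0 .0556 0 0;5 0 0 0 .0556 0 0;5 0 0 0 .0556 0 0;5 0 0 0 0 0 0'
python3 -c "
from st import *
o,Rm=st();Rt=Ro.from_euler('xyz',[180,0,o['tool_rot'][2]],degrees=True).as_matrix()
print(Ro.from_matrix(Rm.T@Rt).as_rotvec()/np.pi);to([.50,.18,.09])"
```

```text
clock: 17.02
ee_pos: [0.6164, 0.2412, 0.1561]
tool_rot: [176.2, -1.2, 129.5]
force: [-0.1, 0.5, -1.9]
gripper_width: 0.0221
gripper_force: 30.0
17.02 [0.6164 0.2412 0.1561] [176.2   -1.23 129.48] [-0.1  0.5 -1.9] 0.02207101227914709 [ 19.  30.  93.   3.  53. -22.]
[ 0.02108762 -0.00681545 -0.00022585]
17.02 [0.6164 0.2412 0.1561] [176.2   -1.23 129.48] [-0.1  0.5 -1.9] 0.02207101227914709 [ 19.  30.  93.   3.  53. -22.]
tool shift/0.6: [ 0.0422 -0.2215  0.0966]
```

```bash
python3 -m pendant '5 -.0121 -.064 0 .021 -.007 0;5 -.0121 -.064 0 0 0 0;5 .035 -.0425 0 0 0 0;5 .035 -.0425 .03 0 0 0;5 0 0 .03 0 0 0;5 0 0 0 0 0 0;5 0 0 0 0 0 0'
python3 -c "
from st import *
o,Rm=st();Rt=Ro.from_euler('xyz',[180,0,o['tool_rot'][2]],degrees=True).as_matrix()
print(Ro.from_matrix(Rm.T@Rt).as_rotvec()/np.pi);to([.50,.18,.025])"
```

```text
clock: 17.9
ee_pos: [0.4983, 0.1798, 0.1178]
tool_rot: [-180.0, 0.0, 129.3]
force: [-0.5, -0.3, -1.4]
gripper_width: 0.0218
gripper_force: 30.0
17.9 [0.4983 0.1798 0.1178] [-1.7995e+02  1.0000e-02  1.2931e+02] [-0.5 -0.3 -1.4] 0.021830532871539673 [ 19.  25. 109.  -0.  46. -21.]
[-2.55797682e-04  6.45698415e-05 -2.59445551e-08]
17.9 [0.4983 0.1798 0.1178] [-1.7995e+02  1.0000e-02  1.2931e+02] [-0.5 -0.3 -1.4] 0.021830532871539673 [ 19.  25. 109.  -0.  46. -21.]
tool shift/0.6: [-0.0015  0.0026  0.1546]
```

```bash
python3 -m pendant '5 0 0 .06 0 0 0;5 0 0 .06 0 0 0;5 0 0 .034 0 0 0;5 0 0 .004 0 0 0;5 0 0 0 0 0 0;5 0 0 0 0 0 0'|grep -E 'ee_pos|force:'
for i in 1; do python3 -m pendant '5 0 0 .003 0 0 0;5 0 0 0 0 0 0'|grep -E 'ee_pos|force:'; python3 -m pendant '5 0 0 .003 0 0 0;5 0 0 0 0 0 0'|grep -E 'ee_pos|force:'; done
```

```text
ee_pos: [0.4989, 0.18, 0.0238]
force: [0.1, -0.1, -2.5]
gripper_force: 30.0
ee_pos: [0.4982, 0.1797, 0.0212]
force: [-0.8, 0.2, -2.4]
gripper_force: 30.0
ee_pos: [0.4978, 0.1796, 0.0189]
force: [-0.9, 0.1, -1.4]
gripper_force: 30.0
```

```bash
python3 -m pendant '5 0 0 .002 0 0 0;5 0 0 0 0 0 0'|grep -E 'ee_pos|force:'; python3 -m pendant '5 0 0 .002 0 0 0;5 0 0 0 0 0 0'|grep -E 'ee_pos|force:';python3 -m pendant '5 0 0 .001 0 0 0;5 0 0 0 0 0 0'|grep -E 'ee_pos|force:'
```

```text
ee_pos: [0.4979, 0.1797, 0.0177]
force: [-0.0, 0.3, -1.8]
gripper_force: 30.0
ee_pos: [0.4979, 0.1797, 0.0166]
force: [0.4, 0.4, -1.4]
gripper_force: 30.0
ee_pos: [0.4979, 0.1797, 0.016]
force: [-0.7, 0.6, -1.3]
gripper_force: 30.0
```

```bash
python3 -m pendant '5 0 0 .0015 0 0 0;5 0 0 0 0 0 0'|grep -E 'ee_pos|force:'; python3 -m pendant '5 0 0 .001 0 0 0;5 0 0 0 0 0 0'|grep -E 'ee_pos|force:'
```

```text
ee_pos: [0.4979, 0.1797, 0.0151]
force: [0.2, 0.5, -1.4]
gripper_force: 30.0
ee_pos: [0.4979, 0.1797, 0.0145]
force: [-0.8, -0.5, -1.6]
gripper_force: 30.0
```

```bash
python3 -m pendant '5 0 0 .0013 0 0 0;5 0 0 0 0 0 0'|grep -E 'ee_pos|force:'; python3 -m pendant '5 0 0 .0008 0 0 0;5 0 0 0 0 0 0'|grep -E 'ee_pos|force:'
```

```text
ee_pos: [0.4979, 0.1797, 0.0137]
force: [0.4, -0.1, -2.2]
gripper_force: 30.0
ee_pos: [0.498, 0.1797, 0.0134]
force: [0.2, -0.4, -0.0]
gripper_force: 30.0
```

The board now bears the weight, so I'll open and lift away.

```bash
python3 -m pendant '30 0 0 0 0 0 0;45 0 0 0 0 0 0;50 0 0 0 0 0 0;50 0 0 -.02 0 0 0;50 0 0 -.06 0 0 0;50 0 0 -.1 0 0 0;50 0 0 -.1 0 0 0;50 0 0 -.1 0 0 0;50 -.05 -.08 0 0 0 0;50 -.05 -.08 0 0 0 0;50 0 0 0 0 0 0;50 0 0 0 0 0 0'
python3 -c "
from st import *
st()
a=ctrl.grab_frame('top');b=ctrl.grab_frame('side')
cv2.imwrite('pics/c6.png',np.hstack([cv2.resize(a['frame'][190:290,170:290,::-1],(400,333),interpolation=2),cv2.resize(b['frame'][150:290,220:350,::-1],(309,333),interpolation=2)]))
"
```

```text
clock: 22.4
ee_pos: [0.4625, 0.073, 0.2423]
tool_rot: [-179.9, 0.1, 129.3]
force: [0.1, 0.2, -0.3]
gripper_width: 0.0499
gripper_force: 0.0
22.4 [0.4625 0.073  0.2423] [-1.7994e+02  6.0000e-02  1.2927e+02] [ 0.1  0.2 -0.3] 0.049872959192015176 [  8.   9. 112.  -0.  59. -32.]
```

View pics/c6.png

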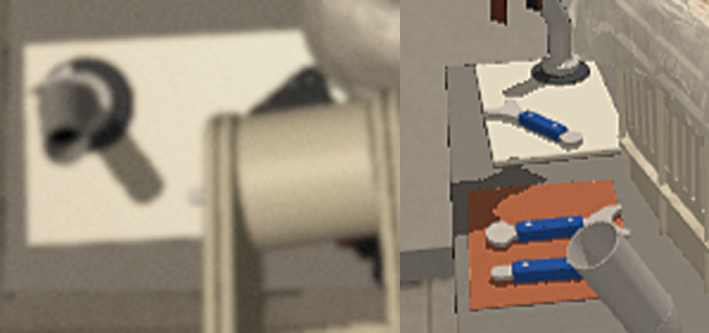

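The side half shows the 38 mm leaf lying flat on the white board (grip at 542,125). The other two leaves are still on the mat and the arm is clear.

```bash
python3 -c "
from bench import ctrl
print(ctrl.finish_job())"
```

```text
the job is handed in; nothing more can be done
None
```

I gauged the bend on the white board as 38 mm: the 38 mm leaf was held pressed on the leaning leg at about 7 N for over a second, then laid on the white board beside the bend, and the job is handed in at about 22 s (no verdict was returned).

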